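# Square a locomotive chassis into the corner of the bench jig

### The arm

A 6-joint arm with a two-finger parallel gripper is mounted at the origin on the work surface. World frame = base frame: x ahead of the robot, y to its left, z up, the work surface at z = 0. Lengths are in mm, angles in rad, forces in N, time in s.
With the tool pointing down it reaches from about 350 to 775 mm from the base axis. Payload 7.3 kg.
Tool frame: the origin (TCP) lies midway between the tips of the shut fingers; the grasp point (between the pads) lies 19 mm behind it; z points along the fingers, y is the line along which they close (so a half turn about z gives the same grasp; the last joint's range is limited). The gripper opens to 92 mm and grips with 3 to 60 N. Pads are 19 mm wide; open, the fingers measure 130 mm over their backs; the gripper's body (75 mm by 190 mm) begins 47 mm behind the grasp point.
Start: joints at [-1.38, 0.342, 1.524, -0, 1.275, -0.146], TCP at [173.519, -495.516, 226.741] pointing down, gripper open.
Joint ranges: [-2.53, 2.53], [-0.77, 2.02], [0.04, 2.7], [-1, 4.14], [0.28, 2.66], [-3.11, 3.11]. Speed limits (rad/s): [2.57, 2.57, 3.14, 3.14, 3.14, 3.14].

### API

Orientations are given as [roll, pitch, yaw] about the fixed x, y, z axes, in that order (R = Rz(yaw) Ry(pitch) Rx(roll)).
In Python, from plant import bot gives the robot as it stands.
- The arm moves only by the tool servo_tool, never from a script. Its argument "deltas" is a list of rows, each a list of 2 entries, a list of its own where there are three numbers: the shift along the tool's x, y, z in m, then the turn, a rotation vector about the tool's x, y, z in degrees. A call has 1 to 20 rows; each row shifts and turns the commanded pose from where the row before left it, along the tool's axes as they then stand; what a row does not reach is not made up. A row lasts 1/8 s, in which the tool goes at most 62.5 mm and 10.7 degrees, less where a joint would pass 70% of its speed; a pose out of reach is approached as far as the arm can. A call with a gripper value outside its range is refused whole. "fingers" is the opening, from 0 (shut) to 1 (fully open), set as the call begins (left out, the last holds). The fingers move at their own pace and stop on an object; the grip force is fixed at half the most. Time passes only in rows, so rows that do not move let the fingers close. It gives the time, the measured TCP pose, the force, the opening and the grip force at its end, in the units of the state.
- bot.get_obs(): the state, without advancing time (a new reading comes with each control period).
- bot.capture(name): name is "scene" or "side" or "wrist"; returns the picture (480x640x3 uint8, red, green, blue); there is no depth.
- bot.camera_model(name): a dict with "mtx" (3x3 intrinsics, pixels), "xyz" and "rotation" of the camera in the world. Camera axes: x right, y down, z forward; pixel columns grow to the right and rows downward; lengths in mm; the calibration is good to about 2 mm. The wrist camera is an equidistant fisheye: a pixel r from the principal point sees the ray r / f radians off the axis. A picture is of the moment at which its call begins: read the wrist's pose just before it. camera_model takes no time and is no camera call; for the wrist camera it gives the pose at the moment of the call.
- bot.close_job(): hands the job in; it is judged then, once.
The state is a dict: "time": time; "joint_positions": joint angles; "dq": joint speeds; "tau": joint torques, N m; "tool_pos": TCP position; "tcp_rot": TCP orientation; "contact_force": force on the tool from outside, world axes, zero at the start; "moment": the same for the moment, N m; "grip_width": finger opening in mm; "finger_force": force on a finger pad.
Only numpy, scipy, OpenCV 4.12 (cv2) and the standard library are available. Lean on these libraries where they do the work, as an engineer would, in place of code of your own. Each camera call takes 0.05 s, during which the arm holds its last target. There are 200 camera calls.

### The job

With the fingers, push the locomotive chassis along the mat until its long side lies flush against the straight fence and its end is snug against the square stop (not the round one). Only push it: it must never be lifted off the mat or tipped. Leave the reel, jar, wagon and screwdriver where they are.

Things in the scene. Friction and masses are not known exactly. Their poses are not given: they have to be found in the camera images.
- chassis: Loose black model-locomotive chassis, red end beams: a rectangle 92 mm (own x) by 170 mm (own y, its length), upright solid sides to 36 mm; motor and circuit board on the centreline reach 59 mm. 0.45 to 0.85 kg, 2 to 6 N to push. Origin: centre of its underside, on the mat (z = 0). Starts 60 to 95 mm short of the fence, turned up to 0.35 rad from it. Either end may meet the stop.
- fence: Fixed straight aluminium bar beyond the chassis, 470 mm long (own y), 25 mm thick, 40 mm high. Origin: middle of its working face, at mat height. Own x points from that face into the bar: the face is own x = 0, the chassis lies at negative own x, and flush puts the chassis origin at own x = -46 mm.
- square_stop: Fixed square steel block clamped to the fence towards its left or right end (varies): 44 mm along the fence (own y), standing out 30 mm from its working face (own x), 47 mm high. Axes parallel to the fence's. Origin: centre of the block's underside, 15 mm in front of the working face; the side the chassis end must meet is 22 mm from it along own y.
- round_stop: Fixed round steel post, 20 mm in diameter, 55 mm high with its 24 mm wide knob, clamped to the fence towards the other end; not used. Origin: centre of its underside, 15 mm in front of the fence's working face. The stops' origins are 350 to 400 mm apart; the chassis starts between them.
- solder_reel: Loose bystander: bare metal reel standing on its flange, 54 mm across, 46 mm high. Origin: centre of its underside. Leave alone.
- screw_jar: Loose bystander: glass jar with a steel cap, 48 mm across, 70 mm high. Origin: centre of its underside. Leave alone.
- wagon: Loose bystander: small wooden-bodied wagon, 50 by 100 mm, 56 mm high, much smaller than the chassis. Origin: centre of its underside. Leave alone.
- screwdriver: Loose bystander: screwdriver 160 mm long lying on the mat beyond the fence. Origin: near the middle of its length, underside. Leave alone.
Not all that is in view belongs to the job. Leave any green or orange look-alike of the chassis alone. Leave any yellow look-alike of the square_stop alone.

How it is judged:
By the outcome, as a careful person would: the job done as asked, in the order asked, and still so for the second after the job is handed in, with the robot touching nothing.
It also fails if it takes over 48 s, if anything falls off the work surface, if the arm or the gripper's body presses on something with over 40 N, if the wrist force passes 120 N, or if a joint passes its speed limit or range.

## Working session

There is one attempt and no reset: what is moved stays moved. The work goes in short steps, Python scripts to look and compute and a tool call to move; the robot and the scene stay as the last step left them, time stands still between calls to the robot, and variables do not carry over. Pictures are saved under pics/ and viewed, at most 10 in all, crops included, and the job is handed in when it is done.

Besides the shell and the picture viewer there is one more tool, called after "Request:" as a command line: name --argument value ..., lists and objects as JSON in quotes. servo_tool: Moves the arm, as the interface text tells. Its arguments: {"type":"object","properties":{"deltas":{"type":"array"},"fingers":{"type":"number"}},"required":["deltas"]}

```bash
mkdir -p pics; ls
python3 - <<'E'
from plant import bot
import cv2
for n in("scene","side"):
    cv2.imwrite(f"pics/{n}0.png",bot.capture(n)[:,:,::-1])
    m=bot.camera_model(n);print(n,m)
o=bot.get_obs();print(o)
E
```

```text
pics
scene {'mtx': array([[522.87528418,   0.        , 320.89552572],
       [  0.        , 522.87528418, 232.63730336],
       [  0.        ,   0.        ,   1.        ]]), 'xyz': array([1306.08137227, -465.95238011,  653.75464414]), 'rotation': array([-2.21431156, -0.01950355,  1.0029169 ])}
side {'mtx': array([[477.40415481,   0.        , 319.98069424],
       [  0.        , 477.40415481, 236.88323507],
       [  0.        ,   0.        ,   1.        ]]), 'xyz': array([ 292.29895369, -744.47068886,  619.0656521 ]), 'rotation': array([-2.19041034,  0.01267069, -0.41211883])}
{'time': 0.1, 'joint_positions': array([-1.38000114e+00,  3.42620622e-01,  1.52491786e+00, -6.38944322e-05,
        1.27544355e+00, -1.45976075e-01]), 'dq': array([-9.26131281e-04, -8.46078294e-04, -1.81908341e-03, -9.99259760e-05,
       -2.28411718e-03,  1.24385571e-04]), 'tau': array([ 1.65262820e-03, -4.32003307e+01, -2.44695371e+01,  7.18154199e-02,
        5.26594778e-02, -4.29363229e-05]), 'tool_pos': array([ 173.42354776, -495.12837833,  226.13257767]), 'tcp_rot': array([-3.14020916e+00, -1.41645025e-04,  3.36789806e-01]), 'contact_force': array([ 0.38966672, -0.55444811, -0.54928056]), 'moment': array([ 0.00544994, -0.02819676, -0.0064514 ]), 'finger_force': 0.0, 'grip_width': 91.61308323929688}
```

View pics/scene0.png

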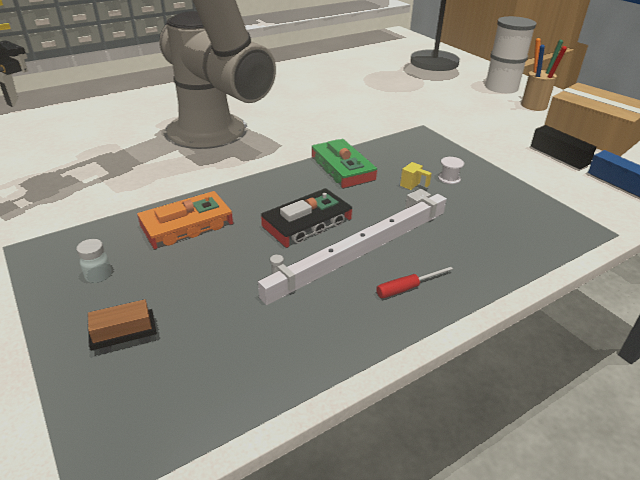

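View pics/side0.png

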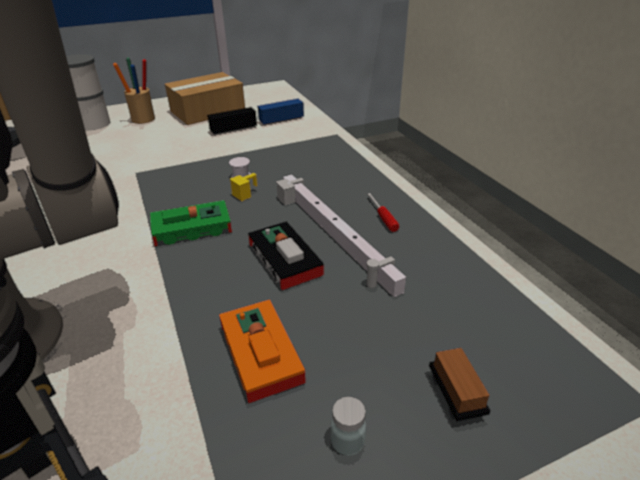

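The scene view shows the black chassis at (307,217), the fence from (265,290) to (440,203), the round post at (277,262), the square stop near (420,197) and a yellow decoy at (415,177). Orange (185,217) and green (343,162) are look-alikes. The black one with red beams, the fence between its stops beside it, and the steel-coloured block all fit the description. I'll enlarge to confirm and measure.

Run:
```python
import cv2
a=cv2.imread("pics/scene0.png");b=cv2.imread("pics/side0.png")
cv2.imwrite("pics/c1.png",cv2.resize(a[155:305,250:450],None,fx=4,fy=4,interpolation=cv2.INTER_CUBIC))
cv2.imwrite("pics/c2.png",cv2.resize(b[150:300,230:430],None,fx=4,fy=4,interpolation=cv2.INTER_CUBIC))
```

```text
(no output)
```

View pics/c1.png

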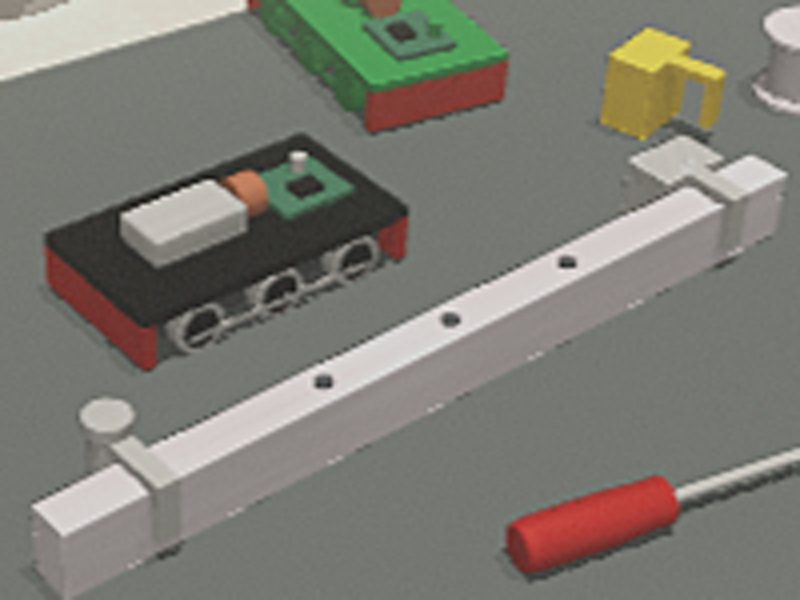

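View pics/c2.png

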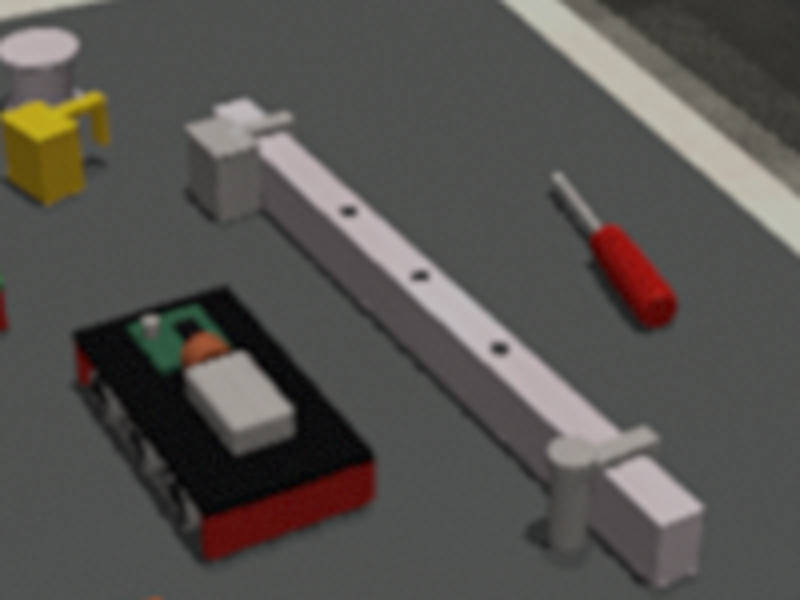

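Both crops confirm it: the black chassis with red beams, the steel block at the fence's far end (c2 (225,165)), the round post at the near end (c2 (570,500)), and the yellow decoy standing free.

```bash
cat > h.py <<'E'
import numpy as np
from scipy.spatial.transform import Rotation as R
from plant import bot
OFF={"scene":(250,155),"side":(230,150)}
def px(n,uv,z):
    m=bot.camera_model(n);r=R.from_euler("xyz",m["rotation"]).as_matrix()
    d=np.linalg.inv(m["mtx"])@np.array([*uv,1.]);d=r@d
    return m["xyz"]+d*(z-m["xyz"][2])/d[2]
def crop(n,uv,z): return px(n,[(uv[i]+.5)/4-.5+OFF[n][i] for i in(0,1)],z)[:2]
E
python3 - <<'E'
from h import *
np.set_printoptions(precision=1,suppress=True)
S,D="scene","side"
for n,c in((S,[(48,240),(152,326),(408,212),(300,135)]),(D,[(207,517),(373,461),(226,290),(78,334)])):
    p=np.array([crop(n,q,36) for q in c]);print(n,"chassis",p.tolist() and p,"c",p.mean(0),"sides",np.linalg.norm(p-np.roll(p,-1,0),axis=1))
    l=p[2]-p[1]+p[3]-p[0];print("yaw of length",np.arctan2(l[1],l[0]))
for t,n,q,z in[("fence near end face",S,(35,510),40),("near end outer",S,(65,535),40),("far end face",S,(740,155),40),("far end outer",S,(785,175),40),
 ("near face",D,(607,467+31),40),("near end outer",D,(702,508),40),("near out face",D,(655,548),40),("face by stop",D,(258,145),40),("facebot",D,(265,215),0),("facebot2",D,(545,478),0),
 ("sq out far",D,(187,124),47),("sq out near",D,(225,153),47),("sq bot out near",D,(226,218),0),("sq in near",D,(262,142),47),
 ("sq outfar?",S,(680,137),47),("sq outnear?",S,(630,160),47),("round",S,(107,415),55),("round",D,(573,452),55),("roundbase",D,(568,542),0)]:
    print(t,n,crop(n,q,z))
for t,n,q in[("reel",S,(452,180)),("jar",S,(95,275)),("yellow base",S,(411,187)),("green end",S,(345,185)),("green rb",S,(376,178)),("orange",S,(232,225)),("mat far",S,(425,127)),("wagon",S,(125,335))]: print(t,px(n,q,0)[:2])
E
```

```text
scene chassis [[503.1 -84. ]
 [594.2 -74.4]
 [577.4  90.1]
 [484.2  82.5]] c [539.7   3.6] sides [ 91.5 165.3  93.5 167.5]
yaw of length 1.6781075184747734
side chassis [[492.8 -86.6]
 [580.6 -80.7]
 [567.6  89.9]
 [481.   83.2]] c [530.5   1.4] sides [ 87.9 171.   86.8 170.2]
yaw of length 1.6434146144658104
fence near end face scene [ 687.  -185.2]
near end outer scene [ 707.8 -181.5]
far end face scene [630.2 275.1]
far end outer scene [657.9 282.4]
near face side [ 667.4 -156.1]
near end outer side [ 704.  -180.7]
near out face side [ 669.7 -195.9]
face by stop side [639.5 226.9]
facebot side [635.7 210. ]
facebot2 side [672.4 -88.6]
sq out far side [604.8 258.3]
sq out near side [613.7 214.4]
sq bot out near side [612.5 216.8]
sq in near side [638.8 217.6]
sq outfar? scene [607.2 250.8]
sq outnear? scene [611.1 211.9]
round scene [ 662.8 -136.1]
round side [ 659.8 -135.3]
roundbase side [ 659.5 -136.7]
reel [562.6 401.5]
jar [ 472.  -416.5]
yellow base [536.1 294.1]
green end [448.5 164.3]
green rb [460.5 247.6]
orange [ 458.3 -132.9]
mat far [305.4 543.1]
wagon [ 647.9 -411.4]
```

Request:
servo_tool --deltas '[[[0.0402, -0.0201, 0], [0, 0, 0]], [[0.0402, -0.0201, 0], [0, 0, 0]], [[0.0402, -0.0201, 0], [0, 0, 0]], [[0.0402, -0.0201, 0], [0, 0, 0]], [[0.0402, -0.0201, 0], [0, 0, 0]], [[0.0402, -0.0201, 0], [0, 0, 0]], [[0.0402, -0.0201, 0], [0, 0, 0]], [[0.0402, -0.0201, 0], [0, 0, 0]], [[0.0402, -0.0201, 0], [0, 0, 0]], [[0.0402, -0.0201, 0], [0, 0, 0]], [[0.0402, -0.0201, 0], [0, 0, 0]], [[0.0402, -0.0201, 0], [0, 0, 0]], [[0, 0, 0.012], [0, 0, -9.72]], [[0, 0, 0.012], [0, 0, -9.72]], [[0, 0, 0.012], [0, 0, -9.72]], [[0, 0, 0.012], [0, 0, -9.72]], [[0, 0, 0.012], [0, 0, -9.72]], [[0, 0, 0.012], [0, 0, -9.72]], [[0, 0, 0.012], [0, 0, -9.72]], [[0, 0, 0.012], [0, 0, -9.72]]]' --fingers 0.43

```text
time: 2.6
tool_pos: [548.8, -108.3, 129.9]
tcp_rot: [-3.141, -0.0, 1.7]
contact_force: [0.2, -0.0, -0.5]
grip_width: 39.4
finger_force: 0.0
```

Request:
servo_tool --deltas '[[[0, 0, 0.03], [0, 0, 0]], [[0, 0, 0.03], [0, 0, 0]], [[0, 0, 0.03], [0, 0, 0]], [[0, 0, 0.018], [0, 0, 0]], [[0, 0, 0.008], [0, 0, 0]], [[0, 0, 0], [0, 0, 0]]]'

```text
time: 3.35
tool_pos: [548.9, -108.4, 14.4]
tcp_rot: [-3.141, -0.0, 1.694]
contact_force: [0.5, 0.2, -0.2]
grip_width: 39.3
finger_force: 0.0
```

Run:
```python
from h import *
import cv2
o=bot.get_obs();print(o["tool_pos"],o["contact_force"],o["tcp_rot"])
a=bot.capture("side");cv2.imwrite("pics/s1.png",cv2.resize(a[130:330,170:430,::-1],None,fx=3,fy=3,interpolation=cv2.INTER_CUBIC))
```

```text
[ 548.90326749 -108.41667427   14.39807744] [ 0.50439724  0.20037579 -0.20159889] [-3.14075423e+00 -3.11421091e-04  1.69395178e+00]
```

View pics/s1.png

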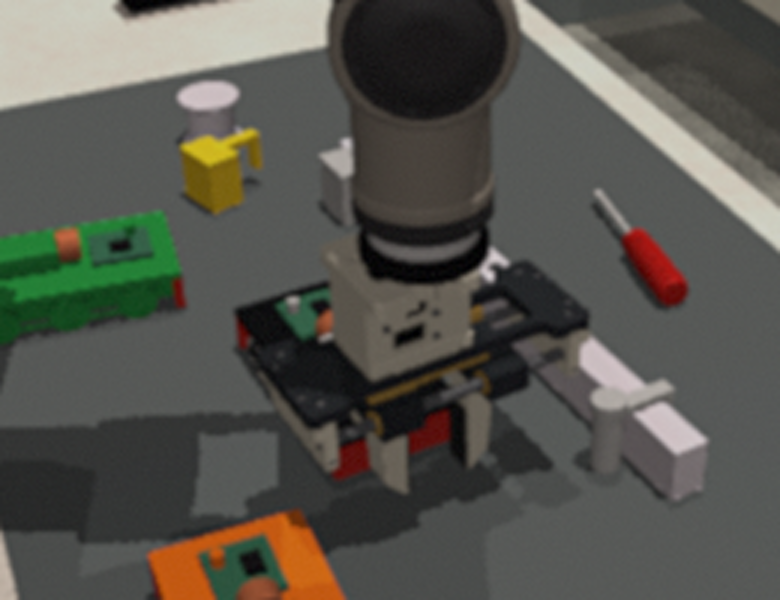

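Request:
servo_tool --deltas '[[[0.005, 0, 0.003], [0, 0, 0]], [[0.006, 0, 0], [0, 0, 0]], [[0.006, 0, 0], [0, 0, 0]], [[0.006, 0, 0], [0, 0, 0]], [[0.006, 0, 0], [0, 0, 0]], [[0.008, 0, 0], [0, 0, 0]], [[0.008, 0, 0], [0, 0, 0]], [[0.008, 0, 0], [0, 0, 0]], [[0.008, 0, 0], [0, 0, 0]], [[0.008, 0, 0], [0, 0, 0]], [[0.008, 0, 0], [0, 0, 0]], [[0.008, 0, 0], [0, 0, 0]], [[0.008, 0, 0], [0, 0, 0]], [[0.005, 0, 0], [0, 0, 0]], [[0.002, 0, 0], [0, 0, 0]]]'

```text
time: 5.28
tool_pos: [536.8, -8.9, 11.7]
tcp_rot: [-3.142, 0.0, 1.694]
contact_force: [0.3, -5.1, 2.5]
grip_width: 39.2
finger_force: 2.5
```

Run:
```python
from h import *
import cv2
o=bot.get_obs();print(o["tool_pos"],o["contact_force"],o["tcp_rot"])
a=bot.capture("scene");cv2.imwrite("pics/s2.png",cv2.resize(a[145:295,250:450,::-1],None,fx=4,fy=4,interpolation=cv2.INTER_CUBIC))
```

```text
[536.75507315  -8.91045501  11.72349567] [ 0.25051888 -5.1191459   2.52620226] [-3.14151337e+00  1.60817359e-04  1.69439396e+00]
```

View pics/s2.png

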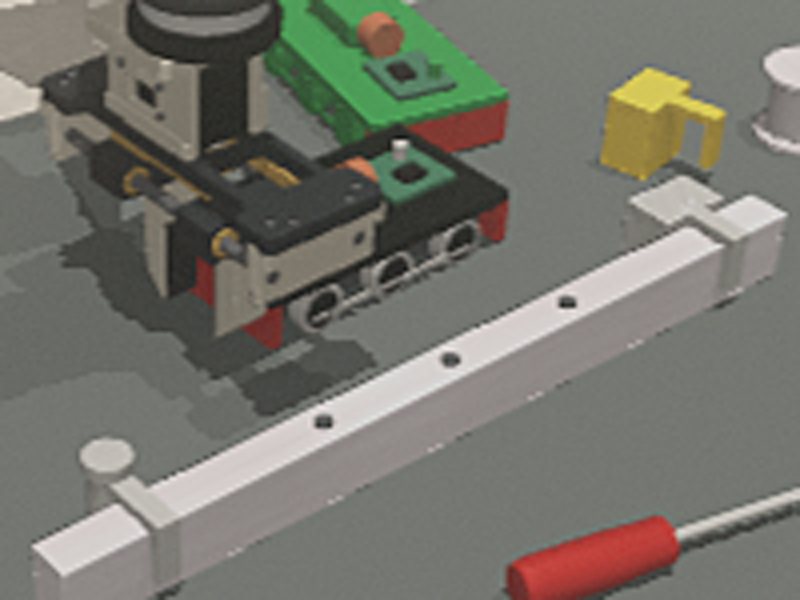

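Run:
```python
from h import *
n=np.array([.9924,.1227]);t=np.array([-.1227,.9924])
for q,z in[((510,153),36),((405,88),36),((280,306),0),((486,200),0)]:
    p=crop("scene",q,z);print(p,p@n,p@t)
p=bot.get_obs()["tool_pos"][:2];print(p@n,p@t)
```

```text
[558.97842972 171.75599693] 575.8046544802098 101.86399802291771
[472.46598441 162.06992564] 488.76122280784904 102.86661791962217
[572.14679517  14.25659101] 569.5477632396219 -56.054170843525284
[547.69778248 167.21641331] 564.0527332492605 98.74305066094405
531.545853388967 -74.57042937795632
```

Request:
servo_tool --deltas '[[[-0.015, 0, 0], [0, 0, 0]], [[0, 0, -0.04], [0, 0, 0]], [[0, 0, -0.04], [0, 0, 0]], [[0.035, -0.0222, 0], [0, 0, 0]], [[0.035, -0.0222, 0], [0, 0, 0]], [[0.0346, -0.0222, 0], [0, 0, 0]], [[0, 0, 0], [0, 0, 10]], [[0, 0, 0], [0, 0, 10]], [[0, 0, 0], [0, 0, 10]], [[0, 0, 0], [0, 0, 10]], [[0, 0, 0], [0, 0, 10]], [[0, 0, 0], [0, 0, 10]], [[0, 0, 0], [0, 0, 10]], [[0, 0, 0], [0, 0, 10]], [[0, 0, 0], [0, 0, 10]], [[0, 0, 0.03], [0, 0, 0]], [[0, 0, 0.03], [0, 0, 0]], [[0, 0, 0.02], [0, 0, 0]], [[0, 0, 0], [0, 0, 0]]]' --fingers 0.65

```text
time: 7.7
tool_pos: [458.3, 71.1, 10.2]
tcp_rot: [-3.141, 0.005, 0.122]
contact_force: [0.7, -0.4, 0.1]
grip_width: 59.6
finger_force: 0.0
```

Request:
servo_tool --deltas '[[[0.005, 0, 0], [0, 0, 0]], [[0.006, 0, 0], [0, 0, 0]], [[0.006, 0, 0], [0, 0, 0]], [[0.006, 0, 0], [0, 0, 0]], [[0.008, 0, 0], [0, 0, 0]], [[0.008, 0, 0], [0, 0, 0]], [[0.008, 0, 0], [0, 0, 0]], [[0.008, 0, 0], [0, 0, 0]], [[0.008, 0, 0], [0, 0, 0]], [[0.008, 0, 0], [0, 0, 0]], [[0.007, 0, 0], [0, 0, 0]], [[0.002, 0, 0], [0, 0, 0]]]'

```text
time: 9.2
tool_pos: [539.6, 81.4, 11.7]
tcp_rot: [3.141, -0.0, 0.123]
contact_force: [-4.9, -1.5, 3.7]
grip_width: 59.1
finger_force: 2.5
```

Request:
servo_tool --deltas '[[[0.002, 0, 0], [0, 0, 0]], [[0.002, 0, 0], [0, 0, 0]], [[0.002, 0, 0], [0, 0, 0]]]'

```text
time: 9.57
tool_pos: [545.1, 82.1, 11.6]
tcp_rot: [3.142, 0.0, 0.123]
contact_force: [-4.1, -0.3, 1.4]
grip_width: 59.9
finger_force: 2.1
```

Request:
servo_tool --deltas '[[[0.0015, 0, 0], [0, 0, 0]], [[0.0015, 0, 0], [0, 0, 0]]]'

```text
time: 9.82
tool_pos: [548.1, 82.5, 11.7]
tcp_rot: [3.141, 0.0, 0.123]
contact_force: [-4.3, 0.3, 1.7]
grip_width: 59.5
finger_force: 2.0
```

Request:
servo_tool --deltas '[[[0.0015, 0, 0], [0, 0, 0]], [[0.001, 0, 0], [0, 0, 0]]]'

```text
time: 10.07
tool_pos: [548.4, 82.6, 11.6]
tcp_rot: [-3.141, 0.005, 0.123]
contact_force: [-13.7, -2.8, 10.7]
grip_width: 59.7
finger_force: 6.7
```

Request:
servo_tool --deltas '[[[0.001, 0, 0], [0, 0, 0]], [[0.001, 0, 0], [0, 0, 0]]]'

```text
time: 10.32
tool_pos: [548.5, 82.7, 11.5]
tcp_rot: [-3.141, 0.009, 0.123]
contact_force: [-18.3, -2.8, 15.2]
grip_width: 59.6
finger_force: 9.7
```

Request:
servo_tool --deltas '[[[-0.01, 0, 0], [0, 0, 0]], [[-0.012, 0, 0], [0, 0, 0]], [[0, 0, -0.04], [0, 0, 0]], [[0, 0, -0.04], [0, 0, 0]], [[0, 0, 0], [0, 0, -10]], [[0, 0, 0], [0, 0, -10]], [[0, 0, 0], [0, 0, -10]], [[0, 0, 0], [0, 0, -10]], [[0, 0, 0], [0, 0, -10]], [[0, 0, 0], [0, 0, -10]], [[0, 0, 0], [0, 0, -10]], [[0, 0, 0], [0, 0, -10]], [[0, 0, 0], [0, 0, -10]], [[-0.036, 0.023, 0], [0, 0, 0]], [[-0.036, 0.023, 0], [0, 0, 0]], [[-0.035, 0.022, 0], [0, 0, 0]], [[0, 0, 0], [0, 0, 0]]]' --fingers 0.43

```text
time: 12.45
tool_pos: [613.0, -20.0, 91.5]
tcp_rot: [3.139, 0.001, 1.691]
contact_force: [-0.5, -0.2, 0.6]
grip_width: 39.4
finger_force: 0.0
```

Run:
```python
from h import *
import cv2
o=bot.get_obs();p=o["tool_pos"];print(p,p[:2]@[.9924,.1227],p[:2]@[-.1227,.9924])
a=bot.capture("scene");cv2.imwrite("pics/s3.png",cv2.resize(a[145:295,250:450,::-1],None,fx=4,fy=4,interpolation=cv2.INTER_CUBIC))
```

```text
[612.96409353 -20.03112412  91.5314431 ] 605.8477474857636 -95.08958185226281
```

View pics/s3.png

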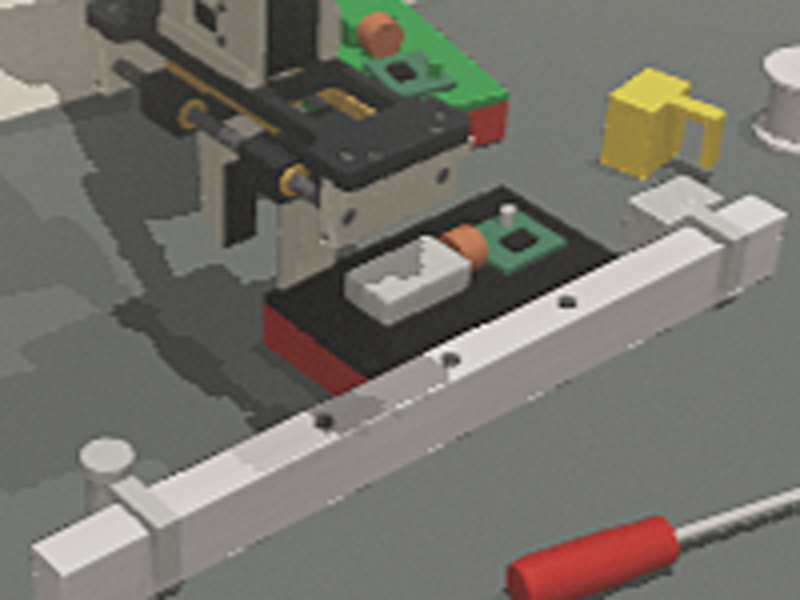

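Chassis lies flush along the fence: its near-left corner is at (265,298), its far corner at (503,187). A gap remains to the stop.

Run:
```python
from h import *
n=np.array([.9924,.1227]);t=np.array([-.1227,.9924])
for q,z in[((265,258),36),((503,147),36),((620,218),36)]:
    p=crop("scene",q,z);print(p,p@n,p@t)
```

```text
[574.06392888   3.208735  ] 570.0947548101827 -67.25329545640346
[552.08056265 172.18146941] 569.0114166689872 103.13260520523393
[639.48486666 182.89068285] 657.0654684545942 103.0359205230933
```

Request:
servo_tool --deltas '[[[0, -0.003, 0.03], [0, 0, 0]], [[0, 0, 0.03], [0, 0, 0]], [[0, 0, 0.018], [0, 0, 0]], [[0, 0, 0], [0, 0, 0]], [[0.006, 0, 0], [0, 0, 0]], [[0.006, 0, 0], [0, 0, 0]], [[0.006, 0, 0], [0, 0, 0]], [[0.006, 0, 0], [0, 0, 0]], [[0.006, 0, 0], [0, 0, 0]], [[0.006, 0, 0], [0, 0, 0]], [[0.006, 0, 0], [0, 0, 0]], [[0.003, 0, 0], [0, 0, 0]]]'

```text
time: 14.0
tool_pos: [603.3, 26.8, 14.1]
tcp_rot: [3.14, 0.001, 1.694]
contact_force: [0.7, -4.2, 3.3]
grip_width: 39.7
finger_force: 2.5
```

Request:
servo_tool --deltas '[[[0.002, 0, 0], [0, 0, 0]], [[0.002, 0, 0], [0, 0, 0]]]'

```text
time: 14.25
tool_pos: [602.7, 29.4, 13.9]
tcp_rot: [3.141, 0.002, 1.694]
contact_force: [0.7, -15.6, 3.7]
grip_width: 39.4
finger_force: 7.7
```

Request:
servo_tool --deltas '[[[0.001, 0, 0], [0, 0, 0]], [[0, 0, 0], [0, 0, 0]]]'

```text
time: 14.5
tool_pos: [602.7, 29.4, 13.9]
tcp_rot: [3.141, 0.003, 1.694]
contact_force: [1.5, -13.8, 4.7]
grip_width: 39.5
finger_force: 6.8
```

Request:
servo_tool --deltas '[[[0.001, 0, 0], [0, 0, 0]], [[0, 0, 0], [0, 0, 0]]]'

```text
time: 14.75
tool_pos: [602.6, 29.4, 14.0]
tcp_rot: [3.141, 0.004, 1.694]
contact_force: [0.1, -17.3, 4.1]
grip_width: 39.5
finger_force: 8.8
```

Request:
servo_tool --deltas '[[[-0.008, 0, 0], [0, 0, 0]], [[-0.012, 0, 0], [0, 0, 0]], [[0, 0, -0.04], [0, 0, 0]], [[0, 0, -0.04], [0, 0, 0]], [[0.035, -0.022, 0], [0, 0, 0]], [[0.035, -0.022, 0], [0, 0, 0]], [[0.034, -0.021, 0], [0, 0, 0]], [[0, 0, 0], [0, 0, 10]], [[0, 0, 0], [0, 0, 10]], [[0, 0, 0], [0, 0, 10]], [[0, 0, 0], [0, 0, 10]], [[0, 0, 0], [0, 0, 10]], [[0, 0, 0], [0, 0, 10]], [[0, 0, 0], [0, 0, 10]], [[0, 0, 0], [0, 0, 10]], [[0, 0, 0], [0, 0, 10]], [[0, 0, 0.03], [0, 0, 0]], [[0, 0, 0.03], [0, 0, 0]], [[0, 0, 0.02], [0, 0, 0]], [[0, 0, 0], [0, 0, 0]]]' --fingers 0.65

```text
time: 17.25
tool_pos: [525.7, 108.1, 12.1]
tcp_rot: [-3.141, 0.004, 0.123]
contact_force: [-0.4, 0.2, 0.2]
grip_width: 59.5
finger_force: 0.0
```

Request:
servo_tool --deltas '[[[0.006, 0, 0], [0, 0, 0]], [[0.006, 0, 0], [0, 0, 0]], [[0.004, 0, 0], [0, 0, 0]], [[0.002, 0, 0], [0, 0, 0]], [[0.001, 0, 0], [0, 0, 0]], [[0.001, 0, 0], [0, 0, 0]]]'

```text
time: 18.0
tool_pos: [545.4, 110.3, 13.5]
tcp_rot: [3.141, 0.004, 0.123]
contact_force: [-8.4, -1.7, 5.7]
grip_width: 59.7
finger_force: 4.4
```

Request:
servo_tool --deltas '[[[0.001, 0, 0], [0, 0, 0]], [[0.001, 0, 0], [0, 0, 0]], [[0, 0, 0], [0, 0, 0]]]'

```text
time: 18.38
tool_pos: [545.4, 110.4, 13.4]
tcp_rot: [-3.142, 0.008, 0.123]
contact_force: [-12.2, -2.3, 9.2]
grip_width: 59.4
finger_force: 6.2
```

Request:
servo_tool --deltas '[[[-0.008, 0, 0], [0, 0, 0]], [[-0.015, 0, 0], [0, 0, 0]], [[0, 0, -0.05], [0, 0, 0]], [[0, 0, -0.05], [0, 0, 0]], [[-0.02, 0.03, -0.05], [0, 0, 0]], [[-0.01, 0.05, -0.02], [0, 0, 0]], [[0, 0.05, 0], [0, 0, 0]], [[0, 0.05, 0], [0, 0, 0]], [[0, 0, 0], [0, 0, 0]]]'

```text
time: 19.5
tool_pos: [519.2, -77.5, 183.8]
tcp_rot: [3.14, -0.002, 0.119]
contact_force: [0.5, 0.2, -0.7]
grip_width: 59.9
finger_force: 0.0
```

Run:
```python
from h import *
import cv2,numpy as np
f=lambda n,x,y:cv2.resize(bot.capture(n)[y:y+100,x:x+130,::-1],None,fx=6,fy=6,interpolation=cv2.INTER_CUBIC)
cv2.imwrite("pics/s4.png",f("scene",310,165));cv2.imwrite("pics/s5.png",f("side",260,160))
```

```text
(no output)
```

View pics/s4.png

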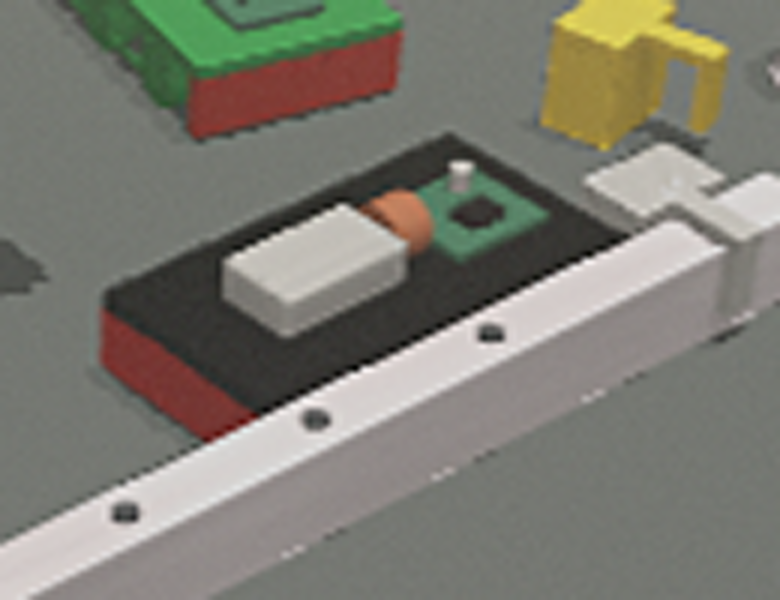

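View pics/s5.png

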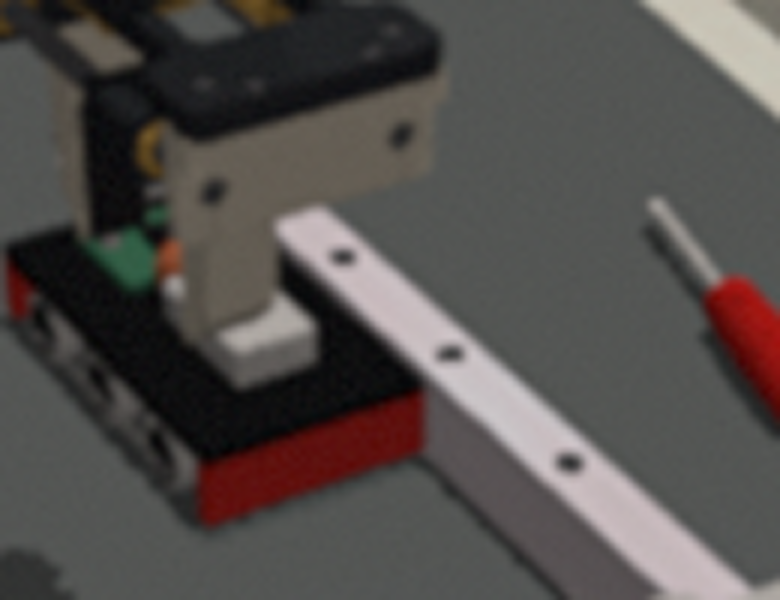

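Run:
```python
from h import *
n=np.array([.9924,.1227]);t=np.array([-.1227,.9924])
for q,z in[((625,238),36),((450,133),36),((105,305),36),((585,184),47),((628,216),47)]:
    p=px("scene",[(q[0]+.5)/6-.5+310,(q[1]+.5)/6-.5+165],z)[:2];print(z,p@n,p@t)
```

```text
36 656.3605637267815 132.1458998238084
36 567.8355544883383 133.0760838156508
36 574.094070606371 -40.72682539210685
47 634.1163458751405 133.40260072884885
47 657.8555780800501 130.0223982343474
```

Run:
```python
from h import *
n=np.array([.9924,.1227]);t=np.array([-.1227,.9924])
for c,o,q,z in[("scene",(310,165),(120,292),36),("scene",(310,165),(300,205),36),("scene",(310,165),(430,142),36),("side",(260,160),(10,245),36),("side",(260,160),(205,462),36),("side",(260,160),(422,385),36),("side",(260,160),(422,376),40),("side",(260,160),(640,582),40),("side",(260,160),(278,235),40),("scene",(310,165),(0,545),40),("scene",(310,165),(670,222),40)]:
    p=px(c,[(q[0]+.5)/6-.5+o[0],(q[1]+.5)/6-.5+o[1]],z)[:2];print(c,q,z,p@n,p@t)
```

```text
scene (120, 292) 36 571.2988213531689 -31.590939428019908
scene (300, 205) 36 569.3450903629849 55.169531705880715
scene (430, 142) 36 567.74409376301 122.65856402325875
side (10, 245) 36 566.771425570566 132.7334319712718
side (205, 462) 36 562.7216729210327 -37.79034780051049
side (422, 385) 36 652.9340237213313 -36.64128209580966
side (422, 376) 40 652.891283861471 -36.715130246836225
side (640, 582) 40 649.9297715042093 -178.013509341788
side (278, 235) 40 657.0515103094905 77.73237681058856
scene (0, 545) 40 657.0268091012313 -153.0782762502261
scene (670, 222) 40 663.0619128330426 147.6923281693841
```

The chassis end and the stop face agree in position (t ≈ 132.6 vs 132–133 mm). The rear corner meets the fence face with no gap, and the force rises were sharp at both contacts. I'm handing it in.

```bash
python3 -c "
from plant import bot
print(bot.close_job())"
```

```text
the job is handed in; nothing more can be done
None
```

I pushed the chassis flush against the fence and snug to the square stop, and handed the job in at about 20 s; contact forces and the final pictures both agree to within 1–2 mm, and I steered clear of the other objects.

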